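# Open the tool holder of a cutting plotter for a knife change

## Robot

A 7-joint arm with a two-finger parallel gripper is mounted at the origin on a cart in front of the work surface, level with it; the furniture and walls round the work are solid. World frame = base frame: x ahead of the robot, y to its left, z up, the work surface at z = 0. Lengths are in m, angles in rad, forces in N, time in s.
With the tool pointing down it reaches from about 0.4 to 0.85 m from the base axis. Payload 4.4 kg.
Tool frame: the origin (TCP) lies at the very end of the fingers, on their centre line; the grasp point (between the pads) lies 19 mm behind it; z points along the fingers, y is the line along which they close (so a half turn about z gives the same grasp; the last joint's range is limited). The gripper opens to 94 mm and grips with 3 to 60 N. Pads are 16 mm wide; open, the fingers measure 119 mm over their backs; the gripper's body (75 mm by 177 mm) begins 78 mm behind the grasp point.
Start: joints at [-1.357, 0.628, 0.038, 1.517, -0.027, 0.996, -0.02], TCP at [0.179, 0.625, 0.185] pointing down, gripper open.
Joint ranges: [-3.06, 3.06], [-0.37, 2.12], [-1.25, 1.32], [0.18, 2.47], [-1.1, 4.24], [0.23, 1.98], [-2.94, 2.94]. Speed limits (rad/s): [2.57, 2.57, 3.14, 3.14, 3.14, 3.14, 3.14].

## Interface

Orientations are given as a rotation vector (axis times angle).
In Python, from station import robot gives the robot as it stands. The module is installed in compiled form; this text tells all that it offers.
- The arm moves only by the tool step_arm, never from a script. Its argument "rows" is one flat list of numbers, 4 for each row, row after row: the shift along the tool's x, y, z each as a share of 0.2 m, from -1 to 1, then the turn about the tool's z as a share of 360 degrees, from -1 to 1. A call has 1 to 10 rows; each row is the pose to reach, as a shift and turn from the pose commanded when the call began, along the tool's axes at that moment, turning the shorter way round; what a row does not reach only later rows make up. A row lasts 1/8 s, in which the tool goes at most 62.5 mm and 10.7 degrees, less where a joint would pass 70% of its speed; a pose out of reach is approached as far as the arm can. A call with a number of a shift or a turn outside -1 to 1 is refused whole. A call with a gripper value outside its range is refused whole. "jaw" is the closure, from 0 (fully open) to 1 (shut), set as the call begins (left out, the last holds). The fingers move at their own pace and stop on an object; the grip force is fixed at half the most. Time passes only in rows, so rows that repeat a pose let the fingers close. It gives the time, the measured TCP pose, the force, the opening and the grip force at its end, in the units of the state.
- robot.state(): the state, without advancing time (a new reading comes with each control period).
- robot.camera(name): name is "side" or "top"; returns a dict with "image" (420x560x3 uint8, red, green, blue), "fov_y" (degrees; the focal length in pixels is half the picture's height over the tangent of half this angle, whatever the lens; pixels are square), "cx", "cy" (the principal point, pixels), "rvec" (rotation vector, rad) and "tvec" (3), from world to camera coordinates, as OpenCV has them. Camera axes: x right, y down, z forward; pixel columns grow to the right and rows downward; lengths in m; the calibration is good to about 2 mm. A picture is of the moment at which its call begins. There is no depth.
- robot.job_done(): hands the job in; it is judged then, once.
The state is a dict: "time_s": time; "q": joint angles; "dq": joint speeds; "joint_torque": joint torques, N m; "eef_pos": TCP position; "orientation": TCP orientation; "ft_force": force on the tool from outside, world axes, zero at the start; "wrist_torque": the same for the moment, N m; "opening": finger opening in m; "grasp_force": force on a finger pad.
Only numpy, scipy, OpenCV 4.12 (cv2) and the standard library are available. Lean on these libraries where they do the work, as an engineer would, in place of code of your own. Each camera call takes 0.05 s, during which the arm holds its last target. There are 200 camera calls.

## Task

The knife of the little cutting plotter has to be changed: slide its tool head out from under the dust cover, all the way to the stop at the open right-hand end, then undo the quarter-turn cap on top of the head and lift it straight off the holder. The cap may be left- or right-handed and nothing shows which, so try one way and, if it stays fast, the other. Finish while holding the cap in the gripper, upright and well clear above the holder (at least 40 mm higher than it sat), with the head left at that end and the other things on the desk left where they are.

Things in the scene. Friction and masses are not known exactly. Their poses are not given: they have to be found in the camera images.
- plotter: Small desk-top cutting plotter, white and grey, 100 mm deep, 320 mm long, fixed on the desk. Origin on the desk half-way along it, below the line on which the tool axis travels; x points to its back (away from the robot), y along its two guide rods to its tall left-hand housing, z up. Right of the cover it is open above: apart from the cap and its neck nothing is higher than 93 mm.
- cover_end (a point): Right-hand end of the fixed grey dust cover, on its top, above the line of the tool axis, 138 mm above the desk. The cover (roof 134 to 138 mm above the desk, from 13 mm in front of that line to 50 mm behind it) runs left from here to the housing; underneath it the cap cannot be reached. With the head at its stop the tool axis is 72 mm to the right of this point.
- head: Black tool head, 60 x 48 mm, on the guide rods; origin on the desk below the tool axis, axes as the plotter's. It slides along the plotter's y: it starts under the cover, at y = +0.010 to +0.096 in the plotter's frame, and meets the stop block at the open right-hand end at y = -0.104. It stays where it is left; about 8 N of friction, plus 8 N per m/s.
- stop_block: Rubber block, 26 x 14 x 34 mm, that stops the head at the open right-hand end: it stands on the bed between the two guide rods, held by the low right-hand cheek behind it. Origin under its centre, 40 mm above the desk.
- head_tab (a point): Top centre of the head's upright finger tab, 52 mm in front (plotter's -x) of the tool axis: black, 14 x 14 mm, its top 92 mm above the desk, free on both sides down to 66 mm above the desk. It stands 39 mm in front of the cover's edge, so the head can be pinched or pushed there from above. Axes as the plotter's.
- holder_neck (a point): Point on the tool axis at the shoulder of the tool holder, 92 mm above the desk, 2 mm below the rim of the fitted cap; travels with the head. Axes as the plotter's; the cap turns about z and lifts off along it. Inside the cap the neck (16 mm diameter, 29 mm over its flanges) stands 30 mm up from here; the cap must rise 26 mm to be clear of it.
- cap_center (a point): Centre, half-way up, of the cap: a steel cup, mouth down, 44 mm diameter, 34 mm high, ribbed, 0.23 kg; fitted, its centre is 111 mm above the desk. z up. Two lugs hold it under the neck's flanges, 1.5 mm play. A quarter turn (55 to 100 degrees) in its freeing direction frees it; the other way it stops hard within 10 degrees. Either hand, unmarked; locked, it cannot be pulled off.
- red_scissors: Loose scissors with red handles, 68 x 175 mm, lying flat to the right of the plotter; leave alone.
- dropper_bottle: Loose small dark bottle, 28 mm diameter, 92 mm tall, standing to the left of the plotter; leave alone. Origin under its centre.
- eraser: Loose eraser, 23 x 52 x 13 mm, on the right of the desk; leave alone.
- marker_red: Loose marker pen, 148 mm long, on the right of the desk; leave alone.
- pencil_orange: Loose pencil, 170 mm long, on the right of the desk; leave alone.
- binder_clip_a: Loose small binder clip, 32 x 19 x 31 mm, on the right of the desk; leave alone.
- tape_2: Loose narrow roll of tape, 100 mm diameter, 25 mm high, lying flat on the right of the desk; leave alone.

How it is judged:
By the outcome, as a careful person would: the job done as asked, in the order asked, and still so for the second after the job is handed in, while the arm keeps its last pose, push and grip.
It also fails if it takes over 58 s, if anything falls off the work surface, if the arm or the gripper's body presses on something with over 40 N, if the wrist force passes 120 N, or if a joint passes its speed limit or range.

## Working session

There is one attempt and no reset: what is moved stays moved. The work goes in short steps, Python scripts to look and compute and a tool call to move; the robot and the scene stay as the last step left them, time stands still between calls to the robot, and variables do not carry over. Pictures are saved under pics/ and viewed, at most 10 in all, crops included, and the job is handed in when it is done.

Besides the shell and the picture viewer there is one more tool, called as name(argument=value, ...), one argument or row to a line, values as JSON. step_arm: Moves the arm, as the interface text tells. Its arguments: {"type":"object","properties":{"rows":{"type":"array","items":{"type":"number"}},"jaw":{"type":"number"}},"required":["rows"]}

```bash
mkdir -p pics; cat > h.py <<'E'
import numpy as np, cv2
from scipy.spatial.transform import Rotation as R
from station import robot
def cam(n,f=None):
    c=robot.camera(n)
    if f: cv2.imwrite('pics/'+f,c['image'][:,:,::-1])
    return c
def K(c):
    f=c['image'].shape[0]/2/np.tan(np.radians(c['fov_y'])/2)
    return np.array([[f,0,c['cx']],[0,f,c['cy']],[0,0,1]])
def ray(c,u,v):
    Rm=R.from_rotvec(c['rvec']).as_matrix()
    o=-Rm.T@np.array(c['tvec']); d=Rm.T@np.linalg.inv(K(c))@[u,v,1]
    return o,d
def onz(c,u,v,z):
    o,d=ray(c,u,v); return o+d*(z-o[2])/d[2]
def proj(c,p):
    q=K(c)@(R.from_rotvec(c['rvec']).as_matrix()@np.array(p)+np.array(c['tvec'])); return q[:2]/q[2]
def st():
    s=robot.state(); 
    for k in ('time_s','q','eef_pos','orientation','ft_force','wrist_torque','opening','grasp_force'): print(k,np.round(s[k],4))
    return s
E
python3 - <<'E'
from h import *
s=st(); print(R.from_rotvec(s['orientation']).as_matrix().round(3))
for n in('top','side'):
    c=cam(n,n+'0.png'); o,d=ray(c,280,210); print(n,c['fov_y'],c['cx'],c['cy'],o.round(3),(d/np.linalg.norm(d)).round(3))
E
```

```text
time_s 0.0
q [-1.3568  0.6293  0.0385  1.5184 -0.027   0.9963 -0.02  ]
eef_pos [0.1793 0.6241 0.1843]
orientation [-4.3800e-01 -3.1107e+00  2.9000e-03]
ft_force [-0.5271 -0.3614 -0.0391]
wrist_torque [ 0.0038 -0.0201 -0.0121]
opening 0.0942
grasp_force 0.0
[[-0.961  0.276 -0.   ]
 [ 0.276  0.961 -0.002]
 [-0.    -0.002 -1.   ]]
top 56.361584886830784 276.29009408598756 211.55108048663752 [ 0.453 -0.223  1.026] [ 0.108  0.002 -0.994]
side 56.7227112397528 275.8003442481317 208.34822273441665 [ 0.541 -0.936  0.676] [-0.01   0.792 -0.61 ]
```

View pics/top0.png

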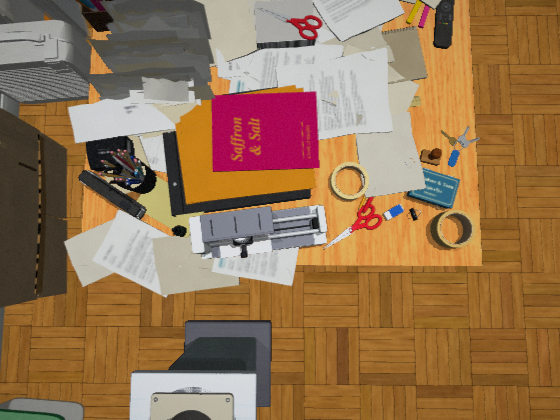

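View pics/side0.png

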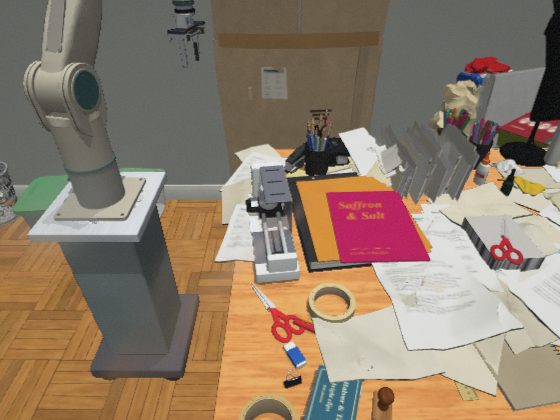

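The top view shows the plotter at about (190-327, 205-258) with the head tab near (243,250). The side view shows it at (250-298, 165-280). I'll enlarge both.

```bash
python3 - <<'E'
import cv2,numpy as np
a=cv2.imread('pics/top0.png')[195:270,180:340]; b=cv2.imread('pics/side0.png')[155:290,235:310]
A=cv2.resize(a,None,fx=5,fy=5,interpolation=2); cv2.imwrite('pics/ct.png',A[:, :800])
B=cv2.resize(b,None,fx=4.4,fy=4.4,interpolation=2); cv2.imwrite('pics/cs.png',B)
E
```

```text
(no output)
```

View pics/ct.png

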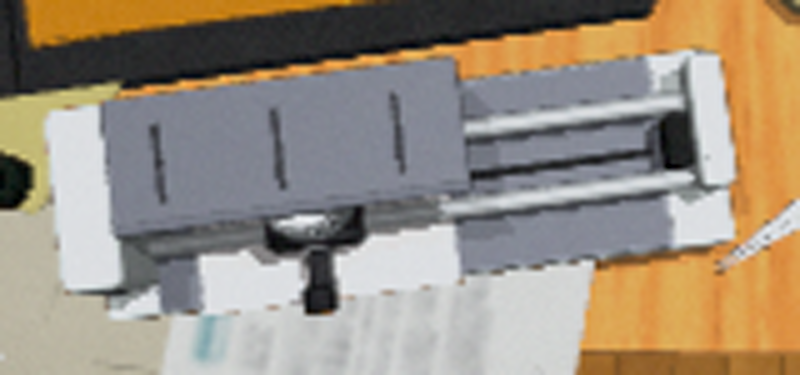

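View pics/cs.png

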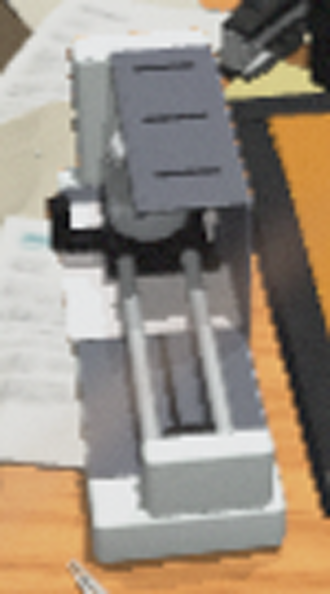

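The crops show the cover's right end at crop px (455,57)-(468,192), with its front edge running to (112,238). The black tab top is near (320,298) in the top crop and near (62,200) in the side crop. The stop block is at (677,138).

```bash
python3 - <<'E'
from h import *
t=cam('top');s=cam('side')
T=lambda u,v,z: onz(t,180+(u-2)/5,195+(v-2)/5,z)
S=lambda u,v,z: onz(s,235+(u-2)/4.4,155+(v-2)/4.4,z)
br,fr,fl,bl=[T(*p,.138) for p in((455,57),(468,192),(112,238),(100,103))]
print('cover top',[p.round(4) for p in(br,fr,fl,bl)],np.linalg.norm(br-fr),np.linalg.norm(fl-fr))
sc=[S(*p,.138) for p in((245,208),(134,208),(110,52),(207,50))]
print('cover side',[p.round(4) for p in sc])
for a in((fr,fl),(br,bl)):
    d=a[1]-a[0]; print('yaw',np.degrees(np.arctan2(-d[0],d[1])))
d=br-fr; print('yaw end',np.degrees(np.arctan2(d[1],d[0])))
print('tab top',T(320,297,.092),'side',S(62,200,.092))
print('stop',T(677,138,.074))
# triangulate tab
o1,d1=ray(t,180+(320-2)/5,195+(297-2)/5);o2,d2=ray(s,235+60/4.4,155+198/4.4)
k=np.linalg.lstsq(np.c_[d1,-d2],o2-o1,rcond=None)[0];print(o1+d1*k[0],o2+d2*k[1])
# rods yaw (z~.06)
for a,b in(((468,130),(685,102)),((443,210),(693,182))):
    d=T(*a,.07)-T(*b,.07);print('rod yaw',np.degrees(np.arctan2(-d[0],d[1])))
E
```

```text
cover top [array([ 0.5588, -0.1996,  0.138 ]), array([ 0.4972, -0.2057,  0.138 ]), array([ 0.476 , -0.0445,  0.138 ]), array([ 0.5374, -0.0377,  0.138 ])] 0.06188855949621685 0.16257412315113545
cover side [array([ 0.5553, -0.2058,  0.138 ]), array([ 0.4965, -0.2056,  0.138 ]), array([ 0.476 , -0.0467,  0.138 ]), array([ 0.5346, -0.0449,  0.138 ])]
yaw 7.478058915875063
yaw 7.506824506422133
yaw end 5.6984780562190025
tab top [ 0.44952551 -0.13480834  0.092     ] side [ 0.45068902 -0.13525237  0.092     ]
stop [ 0.5268227  -0.30611102  0.074     ]
[ 0.44952366 -0.13476518  0.09154262] [ 0.45061952 -0.13463595  0.09155039]
rod yaw 7.471475543501748
rod yaw 6.5059325449848835
```

Both views agree: yaw is about 7.4°, the tab top sits at (0.450,-0.135,0.092) and the tool axis at (0.501,-0.128). The stop is about 148 mm away. I'll swing over to the left side of the tab, with the jaw shut and tool y along plotter x.

```bash
cat >> h.py <<'E'
YAW=7.4
ex=np.array([np.cos(np.radians(YAW)),np.sin(np.radians(YAW)),0]); ey=np.array([-ex[1],ex[0],0])
def go(target,yang=None):
    s=robot.state(); M=R.from_rotvec(s['orientation']).as_matrix()
    d=M.T@(np.array(target)-s['eef_pos'])/0.2
    a=np.degrees(np.arctan2(M[1,1],M[0,1])); t=0 if yang is None else -(((yang-a)+180)%360-180)/360
    print('go',d.round(3),round(t,4),'yang now',round(a,2),'t',s['time_s'],np.round(s['eef_pos'],4),'F',np.round(s['ft_force'],1),'q',np.round(s['q'],2),'open',s['opening'],s['grasp_force'])
E
python3 -c "
from h import *
go([.33,.46,.22],30)"
```

```text
go [-0.951 -0.582 -0.176] 0.1221 yang now 73.96 t 0.2 [0.1794 0.6243 0.1846] F [-0.1 -0.7 -0.4] q [-1.36  0.63  0.04  1.52 -0.03  1.   -0.02] open 0.0938028858453537 0.0
```

step_arm(
  rows=[-0.95, -0.58, -0.18, 0.12, -0.95, -0.58, -0.18, 0.12, -0.95, -0.58, -0.18, 0.12, -0.95, -0.58, -0.18, 0.12, -0.95, -0.58, -0.18, 0.12, -0.95, -0.58, -0.18, 0.12],
  jaw=1,
)

```text
time_s: 0.95
eef_pos: [0.329, 0.4616, 0.2209]
orientation: [-1.549, -2.732, 0.0]
ft_force: [0.2, -0.1, 0.4]
opening: 0.0376
grasp_force: 0.0
```

```bash
python3 -c "
from h import *
go([.44,.27,.22],7.4)"
```

```text
go [-1.107 -0.016  0.004] 0.0653 yang now 30.9 t 0.95 [0.329  0.4616 0.2209] F [ 0.2 -0.1  0.4] q [-1.17  0.48  0.26  1.71 -0.14  0.97 -0.32] open 0.03762602149698208 0.0
```

step_arm(
  rows=[-1.0, -0.01, 0, 0.065, -1.0, -0.01, 0, 0.065, -1.0, -0.01, 0, 0.065, -1.0, -0.01, 0, 0.065, -1.0, -0.01, 0, 0.065],
)

```text
time_s: 1.58
eef_pos: [0.4301, 0.289, 0.2209]
orientation: [-2.072, -2.36, 0.0]
ft_force: [-0.9, 0.5, -0.3]
opening: 0.0004
grasp_force: 0.0
```

```bash
python3 -c "
from h import *
go([.45,.08,.22],7.4)"
```

```text
go [-1.049 -0.037  0.004] 0.0001 yang now 7.45 t 1.575 [0.4301 0.289  0.2209] F [-0.9  0.5 -0.3] q [-0.92  0.42  0.39  1.84 -0.2   0.92 -0.31] open 0.00039930392443665466 0.0
```

step_arm(
  rows=[-1.0, -0.09, 0, 0, -1.0, -0.09, 0, 0, -1.0, -0.09, 0, 0, -1.0, -0.09, 0, 0],
)

```text
time_s: 2.08
eef_pos: [0.4381, 0.0861, 0.2213]
orientation: [-2.075, -2.358, 0.0]
ft_force: [0.3, 1.1, -0.4]
opening: 0.0004
grasp_force: 0.0
```

step_arm(
  rows=[-0.98, -0.09, 0, 0, -0.98, -0.09, 0, 0, -0.98, -0.09, 0, 0, -0.98, -0.09, 0, 0, -0.98, -0.09, 0, 0],
)

```text
time_s: 2.7
eef_pos: [0.4465, -0.1072, 0.2208]
orientation: [-2.07, -2.362, -0.001]
ft_force: [0.2, -0.3, 0.1]
opening: 0.0007
grasp_force: 0.0
```

```bash
python3 -c "
from h import *
tab=np.array([.4497,-.1348,0])
go(tab+.027*ey+[0,0,.074],7.4)
t=cam('top'); s=cam('side')
a=t['image'][195:270,180:340]; b=s['image'][155:290,235:325]
A=cv2.resize(a,None,fx=3,fy=3); B=cv2.resize(b,None,fx=3,fy=3)
o=np.zeros((405,760,3),np.uint8); o[:225,:480]=A; o[:405,485:755]=B
cv2.imwrite('pics/p1.png',o[:,:,::-1])
"
```

```text
go [-0.005 -0.002  0.734] 0.0004 yang now 7.53 t 2.7 [ 0.4465 -0.1072  0.2208] F [ 0.2 -0.3  0.1] q [-0.19  0.34  0.49  1.99 -0.21  0.86  0.54] open 0.0007108492600854275 0.0
```

View pics/p1.png

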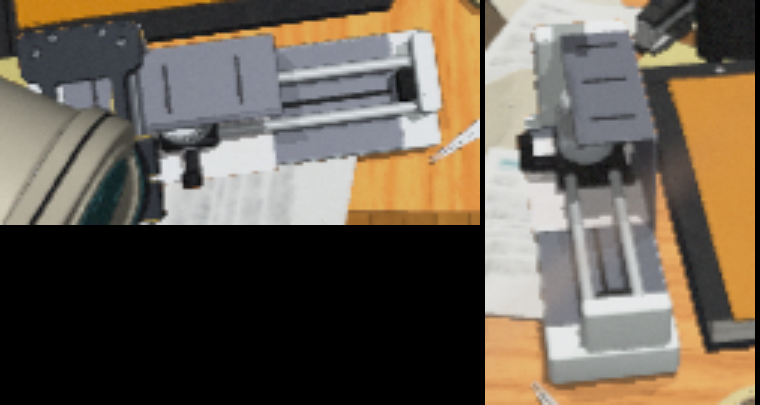

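The tab is unchanged at crop (192,170), and the gripper is above and to its left. Descending beside the tab.

step_arm(
  rows=[0, 0, 0.25, 0, 0, 0, 0.5, 0, 0, 0, 0.65, 0, 0, 0, 0.73, 0, 0, 0, 0.73, 0, 0, 0, 0.73, 0],
)

```text
time_s: 3.55
eef_pos: [0.4465, -0.1082, 0.0757]
orientation: [2.071, 2.362, 0.001]
ft_force: [-0.7, 0.4, 0.4]
opening: 0.0002
grasp_force: 0.0
```

```bash
python3 -c "
from h import *
tab=np.array([.4497,-.1348,0])
go(tab+.027*ey+[0,0,.074],7.4)
go(tab-.1485*ey+.0155*ey+[0,0,.074],7.4)
t=cam('top'); s=cam('side')
a=t['image'][195:270,180:340]; b=s['image'][155:290,235:325]
A=cv2.resize(a,None,fx=3,fy=3); B=cv2.resize(b,None,fx=3,fy=3)
o=np.zeros((405,760,3),np.uint8); o[:225,:480]=A; o[:405,485:755]=B
cv2.imwrite('pics/p2.png',o[:,:,::-1])
"
```

```text
go [ 0.001 -0.001  0.008] 0.0003 yang now 7.5 t 3.55 [ 0.4465 -0.1082  0.0757] F [-0.7  0.4  0.4] q [-0.05  0.57  0.34  2.15 -0.39  0.48  0.71] open 0.00015692843401130603 0.0
go [-0.799 -0.002  0.008] 0.0003 yang now 7.5 t 3.55 [ 0.4465 -0.1082  0.0757] F [-0.7  0.4  0.4] q [-0.05  0.57  0.34  2.15 -0.39  0.48  0.71] open 0.00015692843401130603 0.0
```

View pics/p2.png

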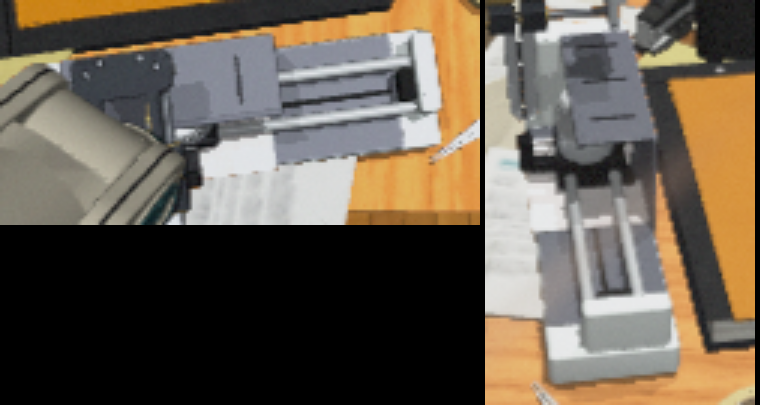

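The fingers stand down just left of the tab, at about side crop (530,140), with no contact yet. Pushing right, gently.

step_arm(
  rows=[-0.05, 0, 0, 0, -0.1, 0, 0, 0, -0.18, 0, 0, 0, -0.27, 0, 0, 0, -0.36, 0, 0, 0, -0.45, 0, 0, 0, -0.54, 0, 0, 0, -0.62, 0, 0, 0, -0.68, 0, 0, 0, -0.72, 0, 0, 0],
)

```text
time_s: 4.9
eef_pos: [0.4642, -0.2529, 0.0751]
orientation: [-2.074, -2.359, 0.0]
ft_force: [-0.0, 0.3, 0.5]
opening: 0.0003
grasp_force: 0.0
```

step_arm(
  rows=[-0.02, 0, 0, 0, -0.03, 0, 0, 0, -0.04, 0, 0, 0, -0.05, 0, 0, 0],
)

```text
time_s: 5.4
eef_pos: [0.4655, -0.2619, 0.0752]
orientation: [-2.073, -2.36, -0.0]
ft_force: [0.3, 0.2, 0.1]
opening: 0.0008
grasp_force: 0.0
```

```bash
python3 -c "
from h import *
tab=np.array([.4497,-.1348,0])
go(tab-.1485*ey+.0155*ey+[0,0,.074],7.4)
t=cam('top'); s=cam('side')
a=t['image'][185:275,190:350]; b=s['image'][155:290,235:325]
A=cv2.resize(a,None,fx=3,fy=3); B=cv2.resize(b,None,fx=3,fy=3)
o=np.zeros((405,760,3),np.uint8); o[:270,:480]=A; o[:405,485:755]=B
cv2.imwrite('pics/p3.png',o[:,:,::-1])
"
```

```text
go [-0.024  0.003  0.006] -0.0 yang now 7.39 t 5.4 [ 0.4655 -0.2619  0.0752] F [0.3 0.2 0.1] q [ 0.25  0.64  0.32  1.95 -0.34  0.6   0.93] open 0.0008368934626674344 0.0
```

View pics/p3.png

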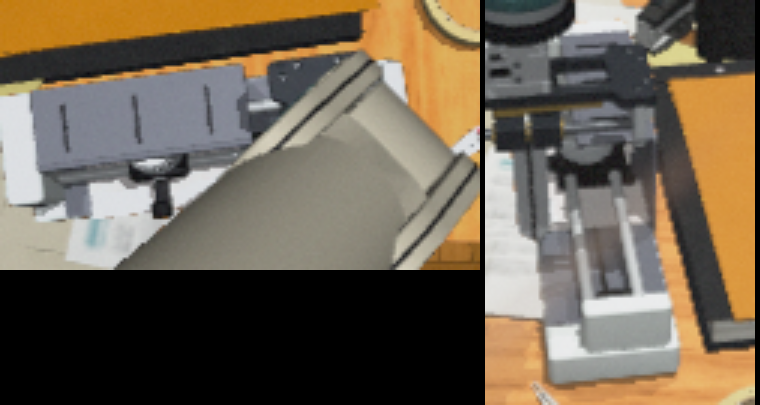

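The top view shows the head has not moved: the tab is still at crop (162,205), and no force was felt, so the fingers missed it. I'll check where the TCP really is in the picture.

```bash
python3 -c "
from h import *
s=cam('side');t=cam('top')
e=robot.state()['eef_pos'];e=np.array(e)
for n,p in(('tcp',e),('tab',[.4497,-.1348,.092]),('body',e+[0,0,.097]),('tab at tcp',e*[1,1,0]+[0,0,.092])): print(n,proj(s,p).round(1),proj(t,p).round(1))
b=s['image'][140:260,225:325].copy()
B=cv2.resize(b,None,fx=5,fy=5,interpolation=2)
u,v=proj(s,e); cv2.circle(B,(int((u-225)*5),int((v-140)*5)),4,(255,0,0),1)
u,v=proj(s,[.4497,-.1348,.092]); cv2.circle(B,(int((u-225)*5),int((v-140)*5)),4,(0,255,0),1)
cv2.imwrite('pics/p4.png',B[:,:,::-1])
"
```

```text
tcp [251.5 238.1] [297.  247.5]
tab [248.3 199.9] [243.6 253.9]
body [249.2 204.6] [298.8 246.9]
tab at tcp [251.1 232.6] [297.3 247.4]
```

View pics/p4.png

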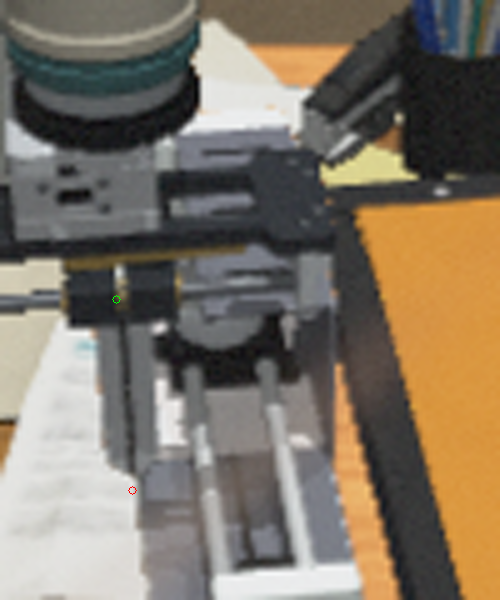

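The fingers (crop 100-152, rows 330-470) seem to end a few pixels above the projected TCP (132,490), and the head is still at its start. I'll check the tip by differencing against the first picture.

```bash
python3 -c "
from h import *
s=cam('side');t=cam('top')
b=cv2.imread('pics/side0.png')[:,:,::-1].astype(int)
d=np.abs(s['image'].astype(int)-b).max(2)
print('side rows 222..246, cols 240..264');
for r in range(222,247): print(r,d[r,240:264])
e=np.array(robot.state()['eef_pos'])
for dx in(-.0125,.0125):
  for dy in(-.008,.008): print(dx,dy,proj(s,e+dx*ex+dy*ey).round(1))
b=cv2.imread('pics/top0.png')[:,:,::-1].astype(int)
"
```

```text
side rows 222..246, cols 240..264
222 [  6   6   7   9   5  56 103 107 104 110 166 152 129 124 124 123  50   4
   6   5   6   7   6   6]
223 [  6   5   4   9  10  59  86  95 104  98 159 167 134 121 123 122  49   4
   4   4   7   8   6  41]
224 [  6   5   5   7   6  56  88 103 105  88 152 170 131 122 121 123  46   3
   6   7   6   3   7  36]
225 [  7   7   5   6   7  58  91 101 105 102 147 161 131 122 121 123  48   2
   6   6   3   8   6  26]
226 [  8  14   7   5   7  60  90 102 107 100 156 169 131 124 119 122  78   8
   4   5   4   8   9   9]
227 [  6   6   6   7   9  62  92 100 101 104 155 172 131 121 121 123  76   8
   4   7   6   7   9   2]
228 [  8   4   5   7   6  69 102 100  96  98 137 170 135 122 122 123  77  13
   1   3   1   1   2   4]
229 [  6   6   6   4   6  59  88 104 107 110 149 180 131 122 121 120 101  69
  77  83  86  82  34   4]
230 [  6   4   5   4   7  10  44 101 108 110 146 174 131 118 117 121 100  70
  60  75  82  80  29   2]
231 [  6   4   7   5   4   6  47  97 105 107 120 154 111  95  93 106  85  67
  57  56  54  47  16   7]
232 [  7   6   5   6   5   5  42  87
[... 571 characters left out ...]
 4  4  7  5  7  7  5  5  7  6 17 39 12  4  3  1  4  2  1  3  2  5]
240 [ 6  5  6  5  2  7  7  5  3  4  7  5  6 34 36 36 36 33 36 32 31 31 28 11]
241 [ 6  7  4  5  7  6  6  5  4  5  4  5  2 28 36 32 32 30 29 22 27 25 22  7]
242 [ 7  3  9  7  8  9  8  6 10  9  7  6  4 16 29 33 31 10  4  3  1  6  3  6]
243 [ 8  8  7  8  6  7  7  9  8  9  8  5  3 10 31 29 32 31 31 28 33 28 28 27]
244 [ 7  9 10  7  8  7  7  8  9  8  8  8  4  3 21 35 29 29 21 22 25 20 24 19]
245 [10  8  7  9  6  6 10 10  1  6  5  9  4  5 17 26 23 21  3  2  3  4  2  1]
246 [9 8 8 5 7 8 7 6 7 7 7 6 8 5 2 5 1 3 2 3 1 2 5 2]
-0.0125 -0.008 [246.3 240.9]
-0.0125 0.008 [245.9 236.3]
0.0125 -0.008 [257.2 239.9]
0.0125 0.008 [256.6 235.4]
```

```bash
python3 -c "
from h import *
s=cam('side')
e=np.array([.1793,.6243,.1845]);Y=np.array([.276,.961,0]);X=np.array([-.961,.276,0])
for k in(-.053,0,.053):print(k,proj(s,e+k*Y).round(1),proj(s,e+k*Y+[0,0,.02]).round(1))
b=cv2.imread('pics/side0.png')
g=cv2.cvtColor(b,6)
for r in range(34,80,2): print(r,g[r,168:216:2])
"
```

```text
-0.053 [186.6  72.9] [185.8  67.6]
0 [192.8  68.6] [192.   63.5]
0.053 [198.7  64.5] [198.   59.5]
34 [ 92  98  88  85  76  66  60  66  75  94  98 100  80  62  77  75 103 101
 101 103 104 102 102  92]
36 [104 101 101  98 101 100 101 102 106  72  34  67  72  99  99  92 101 103
 101 101 102 105 103  94]
38 [101  84  91 103 101 101 102 100  97  87  38  88  88 103  95  97 100 103
 103 101 105 103 101  97]
40 [105  89 100 100 103  99 101  86  85  97  45  91  82 102 105  97 103 102
  99 105 101 103 101  96]
42 [103  96 103 103 104  99 102 101  98  99 103 107 102  49  77  95 101 101
  99 101 102 103 103  96]
44 [103 105  99 102 105 104 101 103  84 103 103 103 103  37  30  74 103 102
 103 104 104 104 103  99]
46 [ 99 102 106 103 103 106  92 101  91 100 101 103 102  38  32  80 104 104
 106 103 104 100 105  97]
48 [103 102 105 104 101 103  93 101  88 101 102 102 102  63  30  77 104 102
 101 101 102 102 101 100]
50 [101 103 105 105 101 101 104 100  89  94 101 102 104  66  33  80 102 105
 103 103 104 102 103 100]
52 [101 103 101 101  99 104 112 103  95  98 101 104 101  70  28  79  93 103
 103 10
[... 644 characters left out ...]
02 102 104 104 102  78  88  91  99 103 103 104 103 102 102 103
 104 104 103 102 103 104]
68 [103 104 101 101 102 105 101 102 103 103 103 101 104 104 101 103 102 103
 104 104 103 102 102 102]
70 [101 104 100 104 103 100 101 105 100 105 100 103 100 102 102 103 104 104
 103 103 104 103 101 104]
72 [104 105 107 104 105 103 103 106 104 103 103 105 104 101 103 101 104 101
 105 102 105 102 105 103]
74 [103 102 102 101 103 103 103 103 104 102 103 102 104 102 102 104 104 103
 103 104 102 105 103 104]
76 [103 104 103 103 102 106 105 103 104 101 103 105 102 106 105 103 102 104
 103 104 104 102 102 103]
78 [102 106 103 104 104 105 106 100 104 101 102 103 104 102 105 103 106 105
 103 105 104 105 105 106]
```

The fingers end about 17 mm above the reported TCP, both at the start (rows 67/61 against 73/64.5) and here. That fits with having passed just over the tab, so I'll take true tip = TCP + ~17 mm. I'll go back left and repeat the push lower.

step_arm(
  rows=[0, 0, -0.1, 0, 0.2, 0, -0.1, 0, 0.5, 0, -0.1, 0, 0.78, 0, -0.1, 0, 0.78, 0, -0.1, 0, 0.78, 0, 0, 0, 0.78, 0, 0.09, 0, 0.78, 0, 0.09, 0],
)

```text
time_s: 6.75
eef_pos: [0.4448, -0.1084, 0.0565]
orientation: [-2.075, -2.357, 0.002]
ft_force: [-0.4, 0.9, -0.7]
opening: 0.0007
grasp_force: 0.0
```

step_arm(
  rows=[-0.03, 0, 0, 0, -0.06, 0, 0, 0, -0.1, 0, 0, 0, -0.14, 0, 0, 0],
)

```text
time_s: 7.25
eef_pos: [0.4491, -0.1321, 0.0578]
orientation: [-2.069, -2.359, -0.005]
ft_force: [0.1, 8.4, 3.4]
opening: 0.0004
grasp_force: 4.3
```

```bash
python3 -c "
from h import *
tab=np.array([.4497,-.1348,0])
go(tab-.1485*ey+.0155*ey+[0,0,.056],7.4)
t=cam('top');a=t['image'];b=cv2.imread('pics/top0.png')[:,:,::-1]
for r in range(240,262,2): print(r,a[r,232:260].max(1),b[r,232:260].max(1))
"
```

```text
go [-0.679  0.     0.005] 0.0003 yang now 7.5 t 7.25 [ 0.4491 -0.1321  0.0578] F [0.1 8.4 3.4] q [ 0.03  0.61  0.29  2.13 -0.4   0.45  0.77] open 0.00038523138854547047 4.266104176640511
240 [163 163 159 159 153 151 145 141 136 131 124 117 114 103  90  71  84 133
  91  97  96  91  50  50  50  47  27  66] [ 90  35  84 145 144 148 158 183 185 139 136 127 110 116  85 102  54  25
  29  25  46  99 104 105 107 105 114 112]
242 [171 171 165 165 161 156 156 150 146 142 138 134 132 124 116 108  99  85
  63  82 104  87  40  26  15  14  60 151] [ 97  33  21  23  26  52  74  85  89  87  96  89  98  65  50  44  49  40
  33  33  56 149 222 222 221 221 219 219]
244 [178 177 171 170 166 162 162 158 156 151 152 144 142 141 131 109  81  94
 130 130 121 116 112  97 113 188 222 226] [124  60  18  18  23  17  21  14  38  81 104 104  97  66  45  78 105 132
 135 156 219 220 221 222 223 221 220 221]
246 [180 180 176 176 175 171 170 166 166 161 160 152 148 129 116  97 137 141
 140 139 135 121  28  64 112 107 121 179] [132 134 135 130 134 130 132 131 124  71  49  52  52  52 121 222 221 221
 220 222 222 225 22
[... 960 characters left out ...]
56 [151 150 151 151 147 131 129 142 140 140 138 137 101  32  78 136 142 140
 142 144 138 118 109 122  71 116 200 207] [221 193 175 183 209 208 204 203 178  25  31  36  34  34  22  99 196 194
 189 198 205 195 199 206 203 199 197 201]
258 [152 153 155 145 123 149 147 142 141 140 128  47  52 117 141 140 140 143
 140 122 105 138  83  56 112 206 207 210] [211 211 211 211 209 205 205 203 200 193 186 189 194 198 197 199 199 198
 199 205 201 191 199 209 203 200 198 204]
260 [154 147 126 159 163 157 155 149 136  50  53 113 138 139 142 141 142 125
  97 131 116  61  45 106 208 208 208 215] [208 202 201 209 207 204 204 204 198 194 191 195 201 202 198 195 189 194
 200 207 197 191 202 205 202 200 204 206]
```

Contact now: 8.4 N, which matches the head's friction. Pushing on to the stop.

step_arm(
  rows=[-0.06, 0, 0, 0, -0.12, 0, 0, 0, -0.19, 0, 0, 0, -0.26, 0, 0, 0, -0.33, 0, 0, 0, -0.4, 0, 0, 0, -0.47, 0, 0, 0, -0.54, 0, 0, 0, -0.58, 0, 0, 0, -0.61, 0, 0, 0],
)

```text
time_s: 8.55
eef_pos: [0.465, -0.2529, 0.0577]
orientation: [-2.07, -2.358, -0.006]
ft_force: [0.5, 8.7, 5.2]
opening: 0.0005
grasp_force: 4.2
```

step_arm(
  rows=[-0.02, 0, 0, 0, -0.04, 0, 0, 0, -0.06, 0, 0, 0],
)

```text
time_s: 8.93
eef_pos: [0.4665, -0.2644, 0.0577]
orientation: [-2.069, -2.358, -0.006]
ft_force: [0.8, 7.6, 5.1]
opening: 0.0007
grasp_force: 4.1
```

```bash
python3 -c "
from h import *
tab=np.array([.4497,-.1348,0])
go(tab-.1485*ey+.0155*ey+[0,0,.056],7.4)"
```

```text
go [-0.012  0.     0.009] 0.0002 yang now 7.48 t 8.925 [ 0.4665 -0.2644  0.0577] F [0.8 7.6 5.1] q [ 0.28  0.67  0.29  1.95 -0.35  0.57  0.93] open 0.000734918655174079 4.142410308122635
```

step_arm(
  rows=[-0.015, 0, 0, 0, -0.03, 0, 0, 0, -0.03, 0, 0, 0],
)

```text
time_s: 9.3
eef_pos: [0.4668, -0.2669, 0.0578]
orientation: [-2.064, -2.356, -0.01]
ft_force: [0.6, 13.4, 9.1]
opening: 0.0006
grasp_force: 7.0
```

step_arm(
  rows=[-0.015, 0, 0, 0, -0.015, 0, 0, 0],
)

```text
time_s: 9.55
eef_pos: [0.4667, -0.2669, 0.0577]
orientation: [-2.06, -2.354, -0.014]
ft_force: [-0.8, 20.2, 12.9]
opening: 0.0004
grasp_force: 9.6
```

The head is on the stop: there is no more travel at 20 N, and the tab is at about y=-0.282 as predicted. Backing off, going up and opening, then measuring the cap.

step_arm(
  rows=[0.1, 0, 0, 0, 0.15, 0, -0.2, 0, 0.35, 0, -0.5, 0, 0.6, 0, -0.75, 0, 0.9, 0, -0.75, 0, 1.0, 0, -0.75, 0, 1.0, 0, -0.75, 0],
  jaw=0,
)

```text
time_s: 10.42
eef_pos: [0.4419, -0.077, 0.2078]
orientation: [2.069, 2.363, 0.002]
ft_force: [0.8, -0.3, 0.4]
opening: 0.0669
grasp_force: 0.0
```

```bash
python3 -c "
from h import *
t=cam('top'); s=cam('side')
ax=np.array([.5194,-.2754,.128])
print(proj(t,ax),proj(s,ax),proj(t,[.4686,-.2821,.092]),proj(s,[.4686,-.2821,.092]))
go(ax-[0,0,.01],7.4)
a=t['image'][200:265,250:340]; b=s['image'][185:275,235:315]
A=cv2.resize(a,None,fx=4,fy=4,interpolation=2); B=cv2.resize(b,None,fx=5,fy=5,interpolation=2)
o=np.zeros((450,765,3),np.uint8); o[:260,:360]=A; o[:450,362:762]=B
cv2.imwrite('pics/p5.png',o[:,:,::-1])
"
```

```text
[303.670099   223.59411046] [274.29913668 224.23120631] [305.71436521 246.07825485] [251.92492407 238.47954613]
go [-1.018  0.258  0.449] -0.0002 yang now 7.33 t 10.525 [ 0.4421 -0.0799  0.2075] F [-0.7  0.4  0.3] q [-0.22  0.34  0.44  2.03 -0.2   0.81  0.47] open 0.07494243579025361 0.0
```

View pics/p5.png

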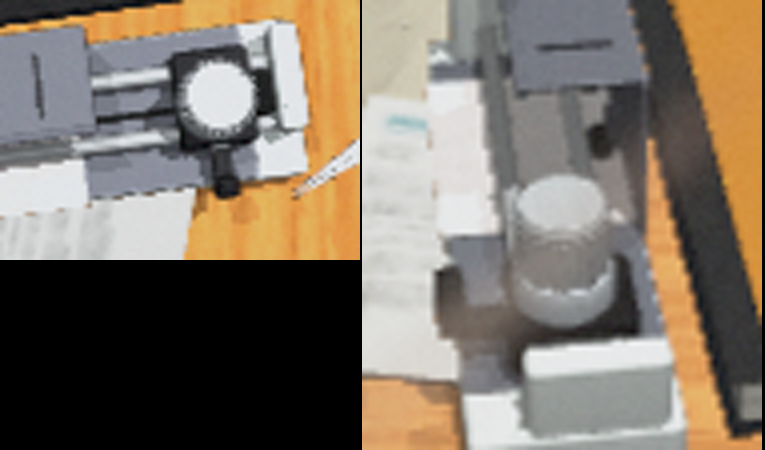

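The picture shows the head at the right end against the stop block. The cap top is centred at about (304.1,223.4) in the top view and (275.4,225.4) in the side view, and the tab is at crop (228,185).

```bash
python3 -c "
from h import *
t=cam('top'); s=cam('side')
def cen(c,u0,u1,v0,v1,th):
    g=cv2.cvtColor(np.ascontiguousarray(c['image'][v0:v1,u0:u1]),7); m=(g>th).astype(np.uint8)
    n,l,st_,ce=cv2.connectedComponentsWithStats(m); i=1+np.argmax(st_[1:,4]); return ce[i]+[u0,v0],st_[i]
for th in(130,160,190):
    p,x=cen(t,293,314,213,233,th); print(th,p,x,onz(t,*p,.128))
for p in((275.4,225.4),): print(onz(s,*p,.128))
o1,d1=ray(t,304.1,223.4);o2,d2=ray(s,275.4,225.4)
k=np.linalg.lstsq(np.c_[d1,-d2],o2-o1,rcond=None)[0];print(o1+d1*k[0],o2+d2*k[1])
"
```

```text
130 [304.32669323 223.47808765] [  3   2  18  18 251] [ 0.5196695  -0.27690679  0.128     ]
160 [304.51376147 223.37155963] [  3   2  18  18 218] [ 0.51991526 -0.27733691  0.128     ]
190 [304.52941176 223.45588235] [  4   3  16  16 204] [ 0.51972139 -0.27737186  0.128     ]
[ 0.52189388 -0.27941792  0.128     ]
[ 0.52004432 -0.27654532  0.12535317] [ 0.52180615 -0.27639281  0.12547466]
```

```bash
python3 -c "
from h import *
go([.520,-.277,.16],-20)"
```

```text
go [-1.023  0.264  0.238] 0.0756 yang now 7.21 t 10.625 [ 0.4419 -0.0806  0.2072] F [-0.7 -0.3  0.7] q [-0.22  0.34  0.44  2.03 -0.2   0.81  0.47] open 0.08284788487757827 0.0
```

step_arm(
  rows=[-0.3, 0, 0, 0.03, -0.6, 0.1, 0, 0.06, -0.85, 0.2, 0, 0.075, -1.0, 0.26, 0.1, 0.075, -1.0, 0.26, 0.2, 0.075, -1.0, 0.26, 0.24, 0.075, -1.0, 0.26, 0.24, 0.075],
  jaw=0.34,
)

```text
time_s: 11.5
eef_pos: [0.5183, -0.2708, 0.1587]
orientation: [-2.568, -1.808, 0.001]
ft_force: [0.2, -1.1, 0.3]
opening: 0.062
grasp_force: 0.0
```

```bash
python3 -c "
from h import *
go([.520,-.277,.083])"
```

```text
go [-0.026  0.019  0.379] 0 yang now -19.69 t 11.5 [ 0.5183 -0.2708  0.1587] F [ 0.2 -1.1  0.3] q [ 0.11  0.62  0.52  1.74 -0.38  0.88  0.45] open 0.06197891209550062 0.0
```

step_arm(
  rows=[-0.026, 0.019, 0, 0, -0.026, 0.019, 0.1, 0, -0.026, 0.019, 0.2, 0, -0.026, 0.019, 0.28, 0, -0.026, 0.019, 0.34, 0, -0.026, 0.019, 0.38, 0, -0.026, 0.019, 0.38, 0],
)

```text
time_s: 12.38
eef_pos: [0.5206, -0.2765, 0.0828]
orientation: [-2.567, -1.81, 0.001]
ft_force: [0.5, -0.1, -0.3]
opening: 0.062
grasp_force: 0.0
```

```bash
python3 -c "
from h import *
go([.520,-.277,.083])
s=cam('side')
b=s['image'][170:270,225:325]
cv2.imwrite('pics/p6.png',cv2.resize(b,None,fx=6,fy=6,interpolation=2)[:,:,::-1])"
```

```text
go [-0.004 -0.002 -0.001] 0 yang now -19.63 t 12.375 [ 0.5206 -0.2765  0.0828] F [ 0.5 -0.1 -0.3] q [ 0.16  0.72  0.46  1.79 -0.45  0.73  0.51] open 0.06198806105675908 0.0
```

View pics/p6.png

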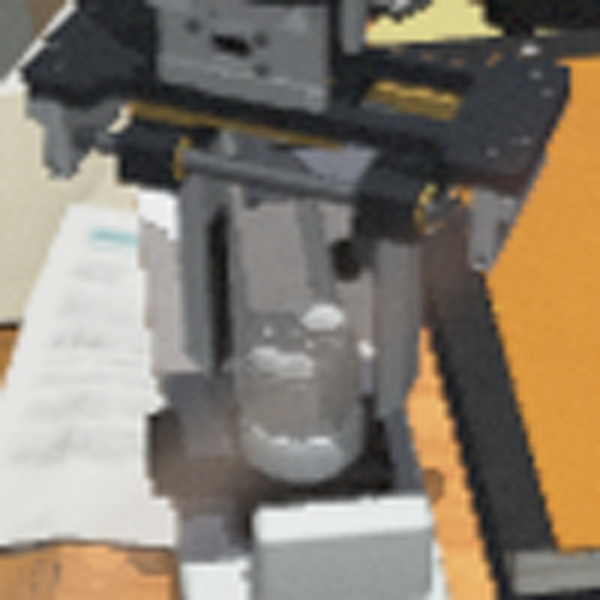

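The fingers straddle the cap, left finger at crop (205,375) and right at (400,415), with no contact. The tips reach about half-way down the cap, so I'll go 5 mm lower and close.

step_arm(
  rows=[0, 0, 0.012, 0, 0, 0, 0.025, 0, 0, 0, 0.025, 0],
)

```text
time_s: 12.8
eef_pos: [0.5207, -0.2765, 0.0781]
orientation: [-2.567, -1.81, 0.0]
ft_force: [0.5, 0.4, 0.0]
opening: 0.0624
grasp_force: 0.0
```

step_arm(
  rows=[0, 0, 0, 0, 0, 0, 0, 0, 0, 0, 0, 0, 0, 0, 0, 0, 0, 0, 0, 0],
  jaw=1,
)

```text
time_s: 13.42
eef_pos: [0.5207, -0.2765, 0.0782]
orientation: [-2.568, -1.81, 0.0]
ft_force: [-0.7, -0.0, 0.1]
opening: 0.0439
grasp_force: 30.0
```

```bash
python3 -c "
from h import *
s=st()"
```

```text
time_s 13.425
q [ 0.1623  0.7225  0.4515  1.7978 -0.4502  0.725   0.5156]
eef_pos [ 0.5207 -0.2765  0.0782]
orientation [-2.5676 -1.8101  0.    ]
ft_force [-0.6538 -0.0466  0.1418]
wrist_torque [-0.0128  0.1399  0.0687]
opening 0.0439
grasp_force 30.0
```

The cap is gripped: opening 43.9 mm, 30 N. Trying one way, 15°.

step_arm(
  rows=[0, 0, 0, 0.012, 0, 0, 0, 0.024, 0, 0, 0, 0.034, 0, 0, 0, 0.042, 0, 0, 0, 0.042],
)

```text
time_s: 14.05
eef_pos: [0.5209, -0.2766, 0.0783]
orientation: [2.781, 1.461, -0.001]
ft_force: [-0.0, 0.0, 1.5]
opening: 0.0441
grasp_force: 30.0
```

```bash
python3 -c "
from h import *
s=st();go([.5207,-.2765,.0782],-19.63)"
```

```text
time_s 14.05
q [ 0.1192  0.7388  0.5254  1.7987 -0.5201  0.7454  0.3187]
eef_pos [ 0.5209 -0.2766  0.0783]
orientation [ 2.7810e+00  1.4605e+00 -8.0000e-04]
ft_force [-0.0066  0.0258  1.5005]
wrist_torque [-0.1201  0.2444  0.8547]
opening 0.0441
grasp_force 30.0008
go [-0.    -0.001  0.   ] -0.0415 yang now -34.59 t 14.05 [ 0.5209 -0.2766  0.0783] F [-0.   0.   1.5] q [ 0.12  0.74  0.53  1.8  -0.52  0.75  0.32] open 0.04408773773308547 30.0007733842358
```

0.85 N·m resists, which looks like the hard stop. Trying the other way.

step_arm(
  rows=[0, 0, 0, -0.015, 0, 0, 0, -0.03, 0, 0, 0, -0.045, 0, 0, 0, -0.06, 0, 0, 0, -0.075, 0, 0, 0, -0.084, 0, 0, 0, -0.084],
)

```text
time_s: 14.92
eef_pos: [0.521, -0.2766, 0.0783]
orientation: [2.308, 2.131, 0.001]
ft_force: [0.2, -0.7, 1.7]
opening: 0.0441
grasp_force: 30.0
```

```bash
python3 -c "
from h import *
s=st();go([.5207,-.2765,.0782],-19.63)"
```

```text
time_s 14.925
q [ 0.2066  0.7087  0.3772  1.7965 -0.3786  0.7078  0.7123]
eef_pos [ 0.521  -0.2766  0.0783]
orientation [2.3081e+00 2.1309e+00 1.1000e-03]
ft_force [ 0.2462 -0.7019  1.7493]
wrist_torque [0.0237 0.0367 0.0447]
opening 0.0441
grasp_force 29.9999
go [ 0.    -0.001  0.   ] 0.0418 yang now -4.57 t 14.925 [ 0.521  -0.2766  0.0783] F [ 0.2 -0.7  1.7] q [ 0.21  0.71  0.38  1.8  -0.38  0.71  0.71] open 0.04410798705976015 29.999899193644524
```

The torque is nearly zero this way, so this is the freeing direction. Turning on by about 55°.

step_arm(
  rows=[0, 0, 0, -0.02, 0, 0, 0, -0.04, 0, 0, 0, -0.06, 0, 0, 0, -0.08, 0, 0, 0, -0.1, 0, 0, 0, -0.12, 0, 0, 0, -0.14, 0, 0, 0, -0.153, 0, 0, 0, -0.153],
)

```text
time_s: 16.05
eef_pos: [0.5208, -0.2766, 0.0782]
orientation: [1.063, 2.956, 0.0]
ft_force: [0.1, 0.6, 1.2]
opening: 0.0441
grasp_force: 30.0
```

```bash
python3 -c "
from h import *
s=st();go([.5207,-.2765,.0782],-19.63)"
```

```text
time_s 16.05
q [ 0.3744  0.6793  0.1053  1.7914 -0.1062  0.6763  1.4198]
eef_pos [ 0.5208 -0.2766  0.0782]
orientation [1.0630e+00 2.9561e+00 5.0000e-04]
ft_force [0.0957 0.6366 1.1507]
wrist_torque [0.0343 0.1185 0.0012]
opening 0.0441
grasp_force 30.0001
go [0.001 0.    0.   ] 0.1947 yang now 50.44 t 16.05 [ 0.5208 -0.2766  0.0782] F [0.1 0.6 1.2] q [ 0.37  0.68  0.11  1.79 -0.11  0.68  1.42] open 0.04405624846960246 30.00012190081179
```

The cap has turned 70–80° from where it sat, with no torque. Lifting gently to test.

step_arm(
  rows=[0, 0, -0.01, 0, 0, 0, -0.02, 0, 0, 0, -0.03, 0, 0, 0, -0.04, 0, 0, 0, -0.04, 0],
)

```text
time_s: 16.68
eef_pos: [0.5209, -0.2766, 0.0863]
orientation: [1.06, 2.957, -0.0]
ft_force: [0.7, -0.8, -3.2]
opening: 0.0436
grasp_force: 30.0
```

```bash
python3 -c "
from h import *
s=st()"
```

```text
time_s 16.675
q [ 0.3726  0.6678  0.1074  1.7859 -0.104   0.6931  1.4196]
eef_pos [ 0.5209 -0.2766  0.0863]
orientation [ 1.0599e+00  2.9572e+00 -1.0000e-04]
ft_force [ 0.6515 -0.7506 -3.2413]
wrist_torque [-0.0902  0.0626 -0.0232]
opening 0.0436
grasp_force 29.9988
```

The force is only about the cap's weight, so it is free. Lifting straight up.

step_arm(
  rows=[0, 0, -0.05, 0, 0, 0, -0.1, 0, 0, 0, -0.16, 0, 0, 0, -0.22, 0, 0, 0, -0.28, 0, 0, 0, -0.34, 0, 0, 0, -0.37, 0, 0, 0, -0.37, 0, 0, 0, -0.37, 0],
)

```text
time_s: 17.8
eef_pos: [0.5205, -0.2764, 0.1597]
orientation: [-1.059, -2.957, -0.0]
ft_force: [0.1, 0.0, -2.3]
opening: 0.0439
grasp_force: 30.0
```

```bash
python3 -c "
from h import *
s=st()
t=cam('top');c=cam('side')
# cap bright silhouette expected and neck/tab checks
e=np.array(s['eef_pos']); z0=.111+(e[2]-.0782)
print('cap proj',proj(c,[.5205,-.277,z0]),'neck proj',proj(c,[.5205,-.277,.107]))
for u in (275,):
    print(c['image'][190:250:2,u-14:u+16:3].mean(2).astype(int))
b=cv2.imread('pics/side0.png')[:,:,::-1].astype(int); d=np.abs(c['image'].astype(int)-b).max(2)>40
d[:,:300]=0; print('side changed px right of plotter',d[250:,:].sum())
d[:]=np.abs(c['image'].astype(int)-b).max(2)>40; print(d[275:].sum())
"
```

```text
time_s 17.8
q [ 0.361   0.5723  0.1244  1.7224 -0.0893  0.8533  1.4071]
eef_pos [ 0.5205 -0.2764  0.1597]
orientation [-1.0595e+00 -2.9566e+00 -2.0000e-04]
ft_force [ 0.0607  0.0413 -2.3387]
wrist_torque [-0.0684 -0.0083  0.0246]
opening 0.0439
grasp_force 29.9987
cap proj [274.30363541 201.04935865] neck proj [274.93240879 231.93143973]
[[100 104  98  89 100 107  60  19 108 118]
 [103 103  97 112 108 161 108  85 108 116]
 [101 100 100 104 172 112 171 185 111  85]
 [103 104 100 143 111 143 186 187 120  96]
 [104 101  99 103 121 189 184 165 119  86]
 [104 101 101 106 182 203 166 130 120  81]
 [103 100 103  98 112 153 118 114  89  52]
 [103 103 101  96 123 129 116 109  71  54]
 [105 101  99  96 116 120 116 109  73  54]
 [108 101  98 106 115 120 116 110  67  56]
 [107 104 121 116 114 118 113 106  58  59]
 [115 102 132 118 118 121 111  45  57  62]
 [117 106 135 136 122 106 106  42  69  70]
 [121 107 135 134 136 120 110  65 123  72]
 [127 111 136 134 132 133 115 135 134  82]
 [135 114 131 133 131 133 119 123 134  95]
 [139 112 129 134 134 134 116 128 137 105]
 [136 111 125 131 135 134 117 127 137 119]
 [135 111 127 135 102 108 119 120 139 137]
 [136 111 117 133 112 124 128 118 137 134]
 [140 125 120 119 121 131 184 181 119 117]
 [ 79 114 131 123 124 131 141 196 117 115]
 [ 84 112 134 128 127 130 140 195 112 116]
 [ 86 102 137 131 125 129 141 189  65 111]
 [ 94  96 188 172 134 124 115 198 100  69]
 [111 102 187 153 175 194 201 202  94  50]
 [114 104 148 190 200 193 205 166  88  35]
 [116 108 135 154 168 167 164 139  80  37]
 [101 103 126 135 145 147 139 129  41  37]
 [102  92  83 126 134 138 130  55  46  45]]
side changed px right of plotter 0
0
```

```bash
python3 -c "
from h import *
c=cam('side'); b=c['image'][185:275,235:315]
B=cv2.cvtColor(cv2.resize(b,None,fx=5,fy=5,interpolation=2),7).astype(np.float32)
A=cv2.cvtColor(cv2.imread('pics/p5.png')[:450,362:762],6).astype(np.float32)
for (x0,x1,y0,y1) in((60,130,250,350),(140,290,285,345),(80,310,330,440)):
    T=A[y0:y1,x0:x1]; r=cv2.matchTemplate(B[y0-20:min(450,y1+20),x0-20:x1+20],T,cv2.TM_CCOEFF_NORMED)
    _,m,_,l=cv2.minMaxLoc(r); print(m,'shift px',(l[0]-20)/5,(l[1]-20)/5)
"
```

```text
0.9702467322349548 shift px 0.0 0.0
0.9711562395095825 shift px 0.0 0.0
0.9972200989723206 shift px 0.0 0.0
```

The head is still at the stop (no shift in the image), and the cap is held about 80 mm above where it sat.

```bash
python3 -c "
from h import *
print(robot.job_done())"
```

```text
the job is handed in; nothing more can be done
None
```

The job is handed in: the head is at the right-hand stop, and the cap is off and held upright in the gripper about 80 mm above where it sat; I saw nothing else moved in the side view.

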